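# Swing the grinding head over the clamped skate blade

### The arm

A 7-joint arm with a two-finger parallel gripper is mounted at the origin on the work surface. World frame = base frame: x ahead of the robot, y to its left, z up, the work surface at z = 0. Lengths are in m, angles in rad, forces in N, time in s.
With the tool pointing down it reaches from about 0.4 to 0.85 m from the base axis. Payload 10.4 kg.
Tool frame: the origin (TCP) lies at the very end of the fingers, on their centre line; the grasp point (between the pads) lies 19 mm behind it; z points along the fingers, y is the direction in which the jaws open and shut (so a half turn about z gives the same grasp; the last joint's range is limited). The gripper opens to 87 mm and grips with 3 to 60 N. Pads are 19 mm wide; open, the fingers measure 117 mm over their backs; the gripper's body (75 mm by 190 mm) begins 51 mm behind the grasp point.
Start: joints at [1.125, 0.332, -0.065, 1.46, 0.022, 1.35, -0.088], TCP at [0.256, -0.57, 0.193] pointing down, gripper open.
Joint ranges: [-2.6, 2.6], [-0.5, 2.12], [-1.47, 1.34], [0.16, 2.42], [-1.27, 4.41], [0.06, 2.06], [-2.6, 2.6]. Speed limits (rad/s): [2.22, 2.22, 2.79, 2.79, 3.14, 3.14, 3.14].

### API

Orientations are given as a rotation vector (axis times angle).
In Python, from workcell import sensors, viewer, job_done gives the robot as it stands.
- The arm moves only by the tool carry_out, never from a script. Its argument "steps" is text: rows parted by semicolons, each of 7 numbers parted by spaces: the shift along the tool's x, y, z in cm, then the turn, a rotation vector about the tool's x, y, z in degrees, then the closure, from 0 (fully open) to 1 (shut). A call has 1 to 20 rows; each row is the pose to reach, as a shift and turn from the pose commanded when the call began, along the tool's axes at that moment; what a row does not reach only later rows make up. A row lasts 1/12 s, in which the tool goes at most 41.7 mm and 7.16 degrees, less where a joint would pass 70% of its speed; a pose out of reach is approached as far as the arm can. A call with a gripper value outside its range is refused whole. The fingers move at their own pace and stop on an object; the grip force is fixed at half the most. Time passes only in rows, so rows that repeat a pose let the fingers close. It gives the time, the measured TCP pose, the force and the opening at its end, in the units of the state.
- sensors.get_obs(): the state, without advancing time (a new reading comes with each control period).
- viewer.read_camera(name): name is "scene" or "top" or "wrist"; returns the picture (384x512x3 uint8, blue, green, red); there is no depth.
- viewer.camera_params(name): a dict with "vertical_fov" (degrees; the focal length in pixels is half the picture's height over the tangent of half this angle, whatever the lens; pixels are square), "cx", "cy" (the principal point, pixels), "k1" (the pictures are not rectified: a ray, as slopes to the right and down, at radius r is drawn at 1 + k1 r^2 times it, then the intrinsics apply), "position" and "orientation" of the camera in the world. Camera axes: x right, y down, z forward; pixel columns grow to the right and rows downward; lengths in m; the calibration is good to about 2 mm. A picture is of the moment at which its call begins: read the wrist's pose just before it. camera_params takes no time and is no camera call; for the wrist camera it gives the pose at the moment of the call.
- job_done(): hands the job in, once; it reports no verdict.
The state is a dict: "clock": time; "q": joint angles; "joint_vel": joint speeds; "tau": joint torques, N m; "position": TCP position; "eef_rot": TCP orientation; "ft_force": force on the tool from outside, world axes, zero at the start; "moment": the same for the moment, N m; "finger_gap": opening from 0.0 (shut) to 1.0 (fully open).
Only numpy, scipy, OpenCV 4.12 (cv2) and the standard library are available. Lean on these libraries where they do the work, as an engineer would, in place of code of your own. Each camera call takes 0.05 s, during which the arm holds its last target. There are 200 camera calls.

### The job

Swing the heavy grinding head on its free-running boom round until its wheel stands over the middle of the skate blade in the jig, let it come to rest there and leave it standing still on its own, with the hand clear. It is too broad to grip: push and brake it with the closed fingers against the springy rubber buffers on its two sides, gently and slowly, without knocks (it bounces off a hand that just stands in its way), without letting the boom run into its end stops, and without touching the thin sheet cover on top. Leave the other things on the bench where they are.

Things in the scene. Friction and masses are not known exactly. Their poses are not given: they have to be found in the camera images.
- boom: the swinging boom. Origin at bench height below the head's middle, 500 mm from the vertical hinge axis; x points to that axis. Joint boom is its yaw minus the post's, counter-clockwise from above. Ball bearings: viscous friction 0.04 N m s/rad, dry friction 0.002 N m: it coasts long. Inertia about 0.77 kg m2 (hidden, +-30 %), felt as 3.1 kg at the head. Over 0.7 rad/s or 10 N is too much.
- post: fixed post that carries the boom, on a red base plate (180 x 150 mm) at the bench's far side; its place and yaw vary. This origin lies on the bench 500 mm before the post, where the boom's origin is in mid-range (angle 0); x points to the hinge axis, 500 mm away. The boom's end stops are at +-0.85 rad from this x axis; within 0.05 rad counts as a hit.
- head_mid (a point): middle of the grinding head, a red box at the boom's end, 110 mm wide, 140 long, 105 to 200 mm above the bench. x points to the hinge axis, 500 mm away. A black rubber buffer block 110 mm long, 114 to 191 mm high, stands out of each side (+-y); its flat face to push on is 80 mm from this point, free. Springy and bouncy, 80 N/m, travel 22 mm. The boom is a beam 105 mm wide, 130 to 185 mm high.
- cover_mid (a point): middle of the thin aluminium sheet on top of the head, 206 mm above the bench; it covers the whole top of the head and goes on over the beam at 191 mm. It dents: pressing it with over 2 N is damage.
- wheel (a point): middle of the grinding wheel under the head: 500 mm from the hinge axis, on the boom's centre line, 90 mm above the bench; axes as head_mid
- blade_mid (a point): middle of the upper edge (75 mm high) of the steel skate blade, 285 mm long, clamped by two blocks 200 mm apart on the fixed aluminium jig plate (320 x 110 mm). The wheel must end above this point, within 40 mm. x points to the boom's hinge axis, 500 mm away; the blade lies along y, the wheel's path. The head passes freely above; the jig's place varies.
- oil_bottle: bystander: white oil bottle, 54 mm wide, 150 mm tall, upright; origin under its centre
- puck: bystander: black rubber puck, 76 mm across, 25 mm high; origin under its centre
- stone: bystander: grey honing stone, 150 x 50 x 25 mm; origin under its centre
- screwdriver: bystander: screwdriver lying on the bench; origin at its middle, x along it
- wrench: bystander: steel wrench lying on the bench; origin at its middle, x along it
- mug: bystander: white mug, 80 mm wide, 90 mm tall; origin under its centre
- brush: bystander: brush lying on the bench; origin at its middle, x along it

How it is judged:
By the outcome, as a careful person would: the job done as asked, in the order asked, and still so for the second after the job is handed in, with the robot touching nothing.
It also fails if it takes over 42 s, if anything falls off the work surface, if the arm or the gripper's body presses on something with over 40 N, if the wrist force passes 120 N, or if a joint passes its speed limit or range.

## Working session

There is one attempt and no reset: what is moved stays moved. The work goes in short steps, Python scripts to look and compute and a tool call to move; the robot and the scene stay as the last step left them, time stands still between calls to the robot, and variables do not carry over. Pictures are saved under pics/ and viewed, about 8 in all and at most 12, crops included, and the job is handed in when it is done.

Besides the shell and the picture viewer there is one more tool, called in YAML: its name, and indented under it one key for each argument. carry_out: Moves the arm, as the interface text tells. Its arguments: {"type":"object","properties":{"steps":{"type":"string"}},"required":["steps"]}

```bash
mkdir -p pics; cat > h.py <<'E'
import numpy as np, cv2
from scipy.spatial.transform import Rotation as R
from workcell import sensors, viewer, job_done
def rot(o):
    o=np.array(o,float)
    return o if o.shape==(3,3) else (R.from_rotvec(o).as_matrix() if o.size==3 else R.from_quat(o).as_matrix())
def ray(p,uv):
    f=192/np.tan(np.radians(p["vertical_fov"])/2)
    d=(np.atleast_2d(uv)-[p["cx"],p["cy"]])/f
    s=d.copy()
    for _ in range(30): s=d/(1+p["k1"]*(s**2).sum(1,keepdims=True))
    return np.c_[s,np.ones(len(s))]@rot(p["orientation"]).T
def onz(p,uv,z):
    r=ray(p,uv); c=np.array(p["position"]); return c+r*((z-c[2])/r[:,2:])
E
python3 - <<'E'
from h import *
for n in("scene","top"):
    p=viewer.camera_params(n); print(n,p)
    cv2.imwrite(f"pics/{n}0.png",viewer.read_camera(n))
print(sensors.get_obs())
E
```

```text
scene {'vertical_fov': 42.959745153269786, 'cx': 262.04352631836184, 'cy': 191.85436581794988, 'k1': -0.00454958260158458, 'position': array([1.14495655, 1.06102562, 1.07627958]), 'orientation': array([-0.73897443, -2.49825192,  1.23302915])}
top {'vertical_fov': 55.61043795010921, 'cx': 254.97167762371024, 'cy': 190.47401518741967, 'k1': 0.020108723322265078, 'position': array([0.3976387 , 0.02497811, 1.19842771]), 'orientation': array([-2.21236168,  2.17390523, -0.0612856 ])}
{'clock': 0.1, 'q': array([ 1.12540442,  0.33278834, -0.06470536,  1.46086935,  0.02160107,
        1.3499256 , -0.08851133]), 'joint_vel': array([-1.02996649e-04, -6.52853197e-04,  9.97671298e-04, -6.51477443e-04,
       -1.05977561e-03, -2.09441100e-05,  1.66611807e-04]), 'tau': array([ 1.95471526e-03, -6.24543643e+01,  2.51463050e-02, -3.90720463e+01,
       -6.13281084e-02,  3.66650673e-02,  4.93530388e-05]), 'position': array([ 0.25627527, -0.56960394,  0.19234051]), 'eef_rot': array([-3.07042860e+00, -6.58942482e-01,  5.18275615e-04]), 'ft_force': array([ 0.09489731,  0.20598495, -0.19364373]), 'moment': array([0.00168398, 0.00318484, 0.01940928]), 'finger_gap': 1.0007976696093301}
```

View pics/top0.png

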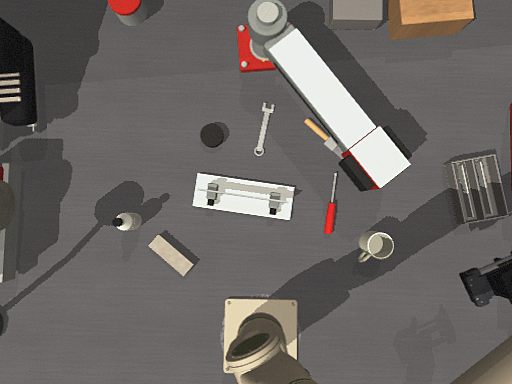

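View pics/scene0.png

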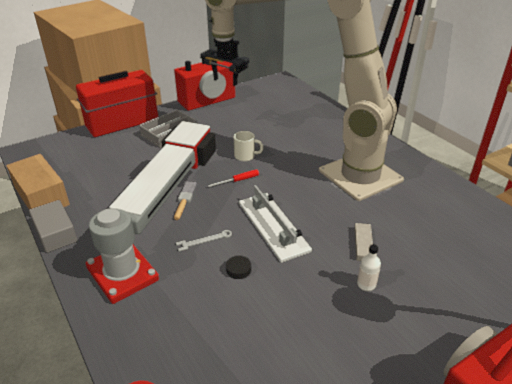

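The top view shows the post at about (268,40), the head's cover centred near (378,157) on the right (-y) side, the jig with the blade at about (244,196), and the hand at (490,285). The scene view agrees. The hand is already on the side to push from.

```bash
cat >> h.py <<'E'
def comps(mask,amin=60):
    n,l,s,c=cv2.connectedComponentsWithStats(mask.astype(np.uint8)); return [(s[i],c[i],l==i) for i in range(1,n) if s[i][4]>=amin]
E
python3 - <<'E'
from h import *
im=cv2.imread("pics/top0.png"); p=viewer.camera_params("top")
hsv=cv2.cvtColor(im,cv2.COLOR_BGR2HSV)
w=(hsv[...,1]<40)&(hsv[...,2]>205)
for s,c,m in comps(w,300): 
    ct=max(cv2.findContours(m.astype(np.uint8),0,2)[0],key=cv2.contourArea)
    b=cv2.boxPoints(cv2.minAreaRect(ct)); print("white",s,c.round(),b.round(1).tolist(), onz(p,b,.206 if s[0]>256 else .01).round(3)[:,:2].tolist())
r=((hsv[...,0]<8)|(hsv[...,0]>172))&(hsv[...,1]>150)&(hsv[...,2]>80)
for s,c,m in comps(r,60): print("red",s,c.round())
# crops
a=cv2.resize(im[0:220,180:440],None,fx=3,fy=3,interpolation=cv2.INTER_CUBIC)
cv2.imwrite("pics/crop.png",cv2.resize(a,(709,600)))
E
```

```text
white [ 269   29  142  159 6430] [339. 109.] [[266.3999938964844, 50.79999923706055], [296.5, 25.799999237060547], [410.6000061035156, 163.5], [380.5, 188.39999389648438]] [[0.843, 0.0], [0.915, -0.082], [0.534, -0.398], [0.465, -0.317]]
white [ 193  173  102   47 2080] [241. 198.] [[192.1999969482422, 205.39999389648438], [197.0, 172.60000610351562], [294.0, 186.8000030517578], [289.20001220703125, 219.60000610351562]] [[0.411, 0.229], [0.519, 0.216], [0.478, -0.102], [0.371, -0.088]]
red [108   0  33  15 379] [124.   6.]
red [237  25  39  47 706] [250.  54.]
red [510 104   2  68  83] [511. 133.]
red [342 149  37  41 122] [360. 168.]
red [324 203  12  31 242] [330. 218.]
```

View pics/crop.png

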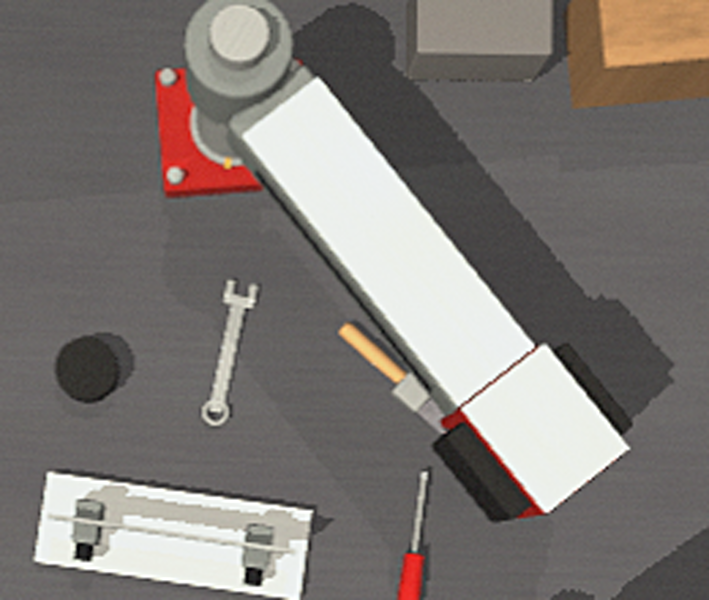

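```bash
python3 - <<'E'
from h import *
p=viewer.camera_params("top")
k=np.array([260/709,220/600]);o=np.array([180,0])
q=onz(p,np.array([[545,345],[628,448],[546,513],[460,408]])*k+o,.206)[:,:2]
print("cover",q.round(3).tolist(),"sides",[np.linalg.norm(q[i]-q[i-1]).round(3) for i in range(4)])
hm=q.mean(0)
# boom sheet edges: long right edge and left edge at .191
b=onz(p,np.array([[318,77],[535,345],[460,408],[243,133]])*k+o,.191)[:,:2]
d=(b[0]-b[1])/np.linalg.norm(b[0]-b[1])+(b[3]-b[2])/np.linalg.norm(b[3]-b[2]); d/=np.linalg.norm(d)
d2=(q[0]+q[3]-q[1]-q[2]);d2/=np.linalg.norm(d2)
h=hm+.5*d; print("mid",hm,"dir",d,d2,"hinge",h,hm+.5*d2, "cyl top ray", [onz(p,np.array([[240,33]])*k+o,z)[0,:2].round(3) for z in(.2,.25,.3)])
bl=onz(p,np.array([[50,517],[297,550]])*k+o,.075)[:,:2]; bm=bl.mean(0)
print("blade",bl,np.linalg.norm(bl[0]-bl[1]),bm,"dist",np.linalg.norm(bm-h))
e=(bl[1]-bl[0]); print("perp check", e@(h-bm)/np.linalg.norm(e)/np.linalg.norm(h-bm))
ang=lambda v:np.arctan2(v[1],v[0])
red=onz(p,np.array([[157,70],[167,195],[262,188]])*k+o,.01)[:,:2]; print("red",red.round(3).tolist(), "yaw",ang(red[0]-red[1]))
print("boom yaw",ang(d),"target yaw",ang(h-bm))
E
```

```text
cover [[0.635, -0.315], [0.532, -0.398], [0.465, -0.316], [0.57, -0.23]] sides [np.float64(0.107), np.float64(0.132), np.float64(0.106), np.float64(0.135)]
mid [ 0.55065012 -0.31454092] dir [0.77848628 0.62766162] [0.77551836 0.63132501] hinge [ 9.39893263e-01 -7.10105949e-04] [0.9384093  0.00112159] cyl top ray [array([ 0.956, -0.003]), array([ 0.928, -0.001]), array([0.9, 0. ])]
blade [[ 0.46005125  0.2003475 ]
 [ 0.42757779 -0.07992136]] 0.2821438710727452 [0.44381452 0.06021307] dist 0.49980571730442813
perp check 0.006846505168593896
red [[1.014, 0.093], [0.859, 0.078], [0.87, -0.038]] yaw 0.09769579179358939
boom yaw 0.6785458108049588 target yaw -0.12219760518163042
```

The measurements agree: the cover is about 133 x 107 mm, the blade 282 mm long, and blade to hinge 0.4998 m. The boom is at about +0.58 rad and the target at about -0.22 rad, so it must swing 0.80 rad clockwise, towards +y. I'll move behind the far buffer, closing the fingers on the way.

carry_out:
  steps: "0.5 0 -1.5 0 0 0 1; 2 0 -3.5 0 0 -2 1; 4.5 0 -5 0 0 -4 1; 7.5 0 -5 0 0 -6 1; 10.5 0 -5 0 0 -8 1; 14 0 -5 0 0 -10 1; 17.5 0 -5 0 0 -12 1; 21 0 -5 0 0 -14 1; 24.5 0 -5 0 0 -15 1; 28 0 -5 0 0 -15 1; 31 0 -5 0 0 -15 1; 34 0 -5 0 0 -15 1; 36.5 0 -5 0 0 -15 1; 38.5 0 -5 0 0 -15 1; 40 0 -4.5 0 0 -15 1; 40 0 -3 0 0 -15 1; 40 0 -1 0 0 -15 1; 40 0 1 0 0 -15 1; 40 0 3 0 0 -15 1; 40 0 3.5 0 0 -15 1"

```text
clock: 1.77
position: [0.6192, -0.4055, 0.1534]
eef_rot: [-2.956, -1.052, 0.006]
ft_force: [-0.9, 0.6, -1.0]
finger_gap: 0.008
```

```bash
cat >> h.py <<'E'
H=np.array([.939,0.]); 
def boom(tag):
    "boom yaw from the sheet's white mask in the top view"
    t=sensors.get_obs()["clock"]; im=viewer.read_camera("top"); p=viewer.camera_params("top")
    cv2.imwrite(f"pics/{tag}.png",im); hsv=cv2.cvtColor(im,cv2.COLOR_BGR2HSV)
    w=(hsv[...,1]<40)&(hsv[...,2]>205)
    ys,xs=np.nonzero(w); P=onz(p,np.c_[xs,ys],.191)[:,:2]; r=np.linalg.norm(P-H,axis=1)
    P=P[(r>.15)&(r<.38)]-H; a=np.arctan2(-P[:,1],-P[:,0]); r=np.linalg.norm(P,axis=1)
    # keep the band, mean angle weighted evenly over radius bins
    b=[np.mean([a[(r>=x)&(r<x+.02)].min(),a[(r>=x)&(r<x+.02)].max()]) for x in np.arange(.2,.36,.02) if ((r>=x)&(r<x+.02)).sum()>20]
    return t,float(np.median(b)),np.std(b)
def info(psi):
    s=sensors.get_obs(); m=H-.5*np.array([np.cos(psi),np.sin(psi)]); tg=np.array([-np.sin(psi),np.cos(psi)])
    d=s["position"][:2]-m; r=rot(s["eef_rot"])
    print("clock",round(s["clock"],3),"pos",s["position"].round(4),"F",s["ft_force"].round(2),"gap",round(s["finger_gap"],2))
    print("psi",round(psi,4),"arc to go mm",round((psi+.122)*500,1),"hand tangential mm",(d@tg*1000).round(1),"radial mm",(d@np.array([np.cos(psi),np.sin(psi)])*1000).round(1),"tool x,y",r[:2,0].round(3),r[:2,1].round(3),"tg",tg.round(3))
E
python3 -c "
from h import *
b=boom('a1');print(b);info(b[1])"
```

```text
(1.7667, 0.4248721438481847, np.float64(0.08879011625961733))
clock 1.817 pos [ 0.6195 -0.4055  0.1542] F [-0.76 -0.38 -0.99] gap 0.01
psi 0.4249 arc to go mm 273.4 hand tangential mm -237.7 radial mm 41.8 tool x,y [0.775 0.632] [ 0.632 -0.775] tg [-0.412  0.911]
```

View pics/a1.png

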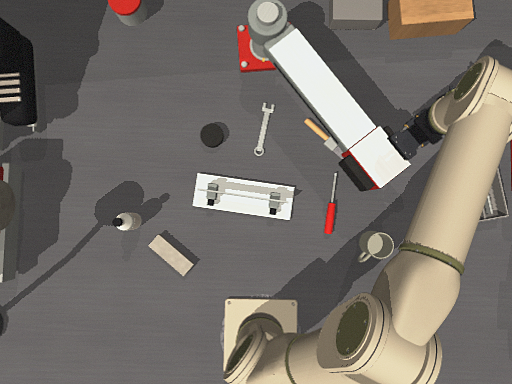

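The boom stands unmoved, and the hand is beside its outer buffer at about (420,130). The mask picked up other white areas, so I'll restrict it to the sheet's own component.

```bash
cat >> h.py <<'E'
def psi_im(im,p):
    hsv=cv2.cvtColor(im,cv2.COLOR_BGR2HSV); w=(hsv[...,1]<40)&(hsv[...,2]>205)
    yy,xx=np.mgrid[:384,:512]; P=(onz(p,np.c_[xx.ravel(),yy.ravel()],.191)[:,:2]-H).reshape(384,512,2)
    r=np.hypot(*P.transpose(2,0,1)); a=np.arctan2(-P[...,1],-P[...,0]); w&=(r>.12)&(r<.40)&(abs(a)<1.2)
    m=max(comps(w,100),key=lambda c:c[0][4])[2]; a=a[m]; r=r[m]
    b=[np.mean([a[k].min(),a[k].max()]) for k in [(r>=x)&(r<x+.02) for x in np.arange(.16,.38,.02)] if k.sum()>20]
    return float(np.median(b)),float(np.std(b))
def boom(tag):
    t=sensors.get_obs()["clock"]; im=viewer.read_camera("top"); cv2.imwrite(f"pics/{tag}.png",im)
    return (t,)+psi_im(im,viewer.camera_params("top"))
E
python3 -c "
from h import *
p=viewer.camera_params('top')
for n in('top0','a1'): b=psi_im(cv2.imread(f'pics/{n}.png'),p);print(b)
info(b[0])"
```

```text
(0.6803852246916714, 0.001772484718643049)
(0.6800767411877675, 0.0015182465732885906)
clock 1.817 pos [ 0.6195 -0.4055  0.1542] F [-0.76 -0.38 -0.99] gap 0.01
psi 0.6801 arc to go mm 401.0 hand tangential mm -114.3 radial mm -3.4 tool x,y [0.775 0.632] [ 0.632 -0.775] tg [-0.629  0.778]
```

carry_out:
  steps: "0 -0.3 0 0 0 0 1; 0 -0.7 0 0 0 0 1; 0 -1.1 0 0 0 0 1; 0 -1.5 0 0 0 0 1; 0 -1.9 0 0 0 0 1; 0 -2.3 0 0 0 0 1; 0 -2.7 0 0 0 0 1; 0 -3.1 0 0 0 0 1; 0 -3.5 0 0 0 0 1; 0 -3.9 0 0 0 0 1; 0 -4.3 0 0 0 0 1; 0 -4.7 0 0 0 0 1; 0 -5.1 0 0 0 0 1; 0 -5.5 0 0 0 0 1; 0 -5.8 0 0 0 0 1; 0 -6 0 0 0 0 1"

```text
clock: 3.15
position: [0.5832, -0.3588, 0.1581]
eef_rot: [-2.959, -1.055, -0.0]
ft_force: [0.1, 0.5, -0.4]
finger_gap: 0.005
```

```bash
python3 -c "
from h import *
for i in range(4):
  b=boom(f'b{i}');print(b)
info(b[1])"
```

```text
(3.15, 0.5901333518550902, 0.000568191692947033)
(3.2, 0.5827591571525498, 0.0014607962992804725)
(3.25, 0.5737874863173731, 0.0013063690765069017)
(3.3, 0.5645626679695479, 0.0015307877040821609)
clock 3.35 pos [ 0.5833 -0.3594  0.1581] F [ 0.34 -0.77  0.28] gap 0.0
psi 0.5646 arc to go mm 343.3 hand tangential mm -113.3 radial mm 7.2 tool x,y [0.775 0.632] [ 0.632 -0.775] tg [-0.535  0.845]
```

The head has left the hand cleanly at about 0.175 rad/s. Next the hand goes up and over to the far side, turning the tool on the way.

carry_out:
  steps: "0 0 -3 0 0 0 1; 0 0 -6.5 0 0 0 1; 0 0 -10 0 0 0 1; 0.6 -1.4 -10 0 0 3 1; 1.7 -3.6 -10 0 0 7 1; 2.9 -6.4 -10 0 0 11 1; 4.4 -9.5 -10 0 0 15 1; 5.8 -12.7 -10 0 0 19 1; 7.3 -15.9 -10 0 0 23 1; 8.7 -19 -10 0 0 27 1; 10.2 -22.3 -10 0 0 31 1; 11.6 -25.5 -10 0 0 35 1; 13.1 -28.6 -10 0 0 39 1; 14.6 -31.8 -10 0 0 43 1; 16 -35 -10 0 0 43 1; 17.5 -38.2 -10 0 0 43 1; 18.7 -41 -10 0 0 43 1; 20 -43.6 -10 0 0 43 1; 21 -45.9 -10 0 0 43 1; 21.8 -47.7 -10 0 0 43 1"

```text
clock: 5.02
position: [0.4498, 0.1503, 0.2584]
eef_rot: [-3.14, 0.1, -0.001]
ft_force: [0.3, 0.2, 0.5]
finger_gap: 0.01
```

```bash
python3 -c "
from h import *
for i in range(3):
  b=boom(f'c{i}');print(b)
info(b[1])"
```

```text
(5.0167, 0.27686787048260403, 0.04747761350966245)
(5.0667, 0.2663999834891145, 0.0505922769792302)
(5.1167, 0.26081889703008454, 0.04820726726925532)
clock 5.167 pos [0.4502 0.1494 0.2583] F [-0.46 -1.14  0.06] gap 0.0
psi 0.2608 arc to go mm 191.4 hand tangential mm 270.4 radial mm 66.3 tool x,y [ 0.998 -0.063] [-0.063 -0.998] tg [-0.258  0.966]
```

```bash
cat >> h.py <<'E'
def psi_im(im,p,v=False):
    hsv=cv2.cvtColor(im,cv2.COLOR_BGR2HSV); w=(hsv[...,1]<40)&(hsv[...,2]>205)
    yy,xx=np.mgrid[:384,:512]; P=(onz(p,np.c_[xx.ravel(),yy.ravel()],.191)[:,:2]-H).reshape(384,512,2)
    r=np.hypot(*P.transpose(2,0,1)); a=np.arctan2(-P[...,1],-P[...,0]); w&=(r>.12)&(r<.40)&(abs(a)<1.2)
    m=max(comps(w,100),key=lambda c:c[0][4])[2]; a=a[m]; r=r[m]; b=[]
    for x in np.arange(.13,.38,.02):
        k=(r>=x)&(r<x+.02)
        if k.sum()<10: continue
        W=a[k].max()-a[k].min(); W0=2*np.arcsin(.0525/(x+.005))
        if v: print(round(x,2),round(a[k].min(),3),round(a[k].max(),3),round(W/W0,2))
        if abs(W/W0-1)<.1: b.append((a[k].min()+a[k].max())/2)
    return (float(np.median(b)),float(np.std(b)),len(b)) if b else (np.nan,)*3
E
python3 -c "
from h import *
p=viewer.camera_params('top')
for n in('a1','b0','b3','c0','c1','c2'): print(n,psi_im(cv2.imread(f'pics/{n}.png'),p,n=='c2'))
cv2.imwrite('pics/cc.png',cv2.imread('pics/c2.png'))"
```

```text
a1 (0.6802678483167288, 0.002042257571482258, 13)
b0 (0.5899629991871593, 0.0006053943121755739, 13)
b3 (0.5650669994969929, 0.0014515984820649744, 13)
c0 (0.2800809901057878, 0.001450553387358305, 6)
c1 (0.2670743042141297, 0.004164318619565342, 6)
0.13 -0.132 0.639 0.97
0.15 -0.075 0.593 0.97
0.17 -0.032 0.552 0.96
0.19 0.003 0.523 0.96
0.21 0.017 0.5 0.98
0.23 0.041 0.481 0.98
0.25 0.061 0.335 0.66
0.27 0.078 0.279 0.52
c2 (0.2594343062695945, 0.0029606531472807737, 6)
```

View pics/cc.png

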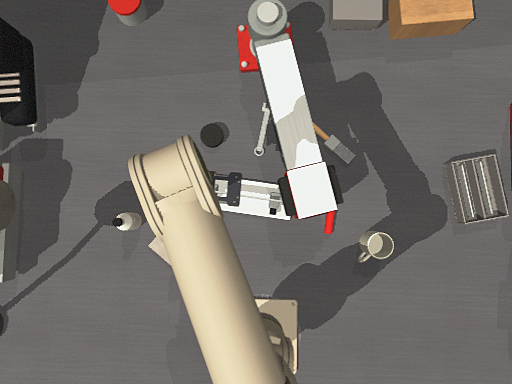

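The head is at (313,190), moving left with a clear view of the beam, and the hand is ahead of it over the jig at (235,190). I'll descend in front of it to braking height, with a short run-up.

carry_out:
  steps: "0 0.5 2 0 0 0 1; 0 1 5 0 0 0 1; 0 1.5 8 0 0 0 1; 0 2 10 0 0 0 1; 0 2.5 10.2 0 0 0 1; 0 3 10.2 0 0 0 1; 0 3 10.2 0 0 0 1; 0 3 10.2 0 0 0 1; 0 3 10.2 0 0 0 1; 0 3 10.2 0 0 0 1; 0 3 10.2 0 0 0 1; 0 3 10.2 0 0 0 1"

```text
clock: 6.17
position: [0.4487, 0.1183, 0.1564]
eef_rot: [-3.14, 0.103, -0.001]
ft_force: [0.1, -0.3, -0.1]
finger_gap: 0.006
```

```bash
python3 -c "
from h import *
for i in range(4):
  b=boom(f'd{i}');print(b)
info(b[1])"
```

```text
(6.1667, 0.10195483897038916, 0.003219009141341181, 12)
(6.2167, 0.09439058430004978, 0.0038502988521778776, 12)
(6.2667, 0.08566190177629521, 0.003986197476144733, 12)
(6.3167, 0.07849520525417629, 0.004429823162972029, 12)
clock 6.367 pos [0.4486 0.1182 0.1561] F [-0.35 -0.1   0.03] gap 0.01
psi 0.0785 arc to go mm 100.2 hand tangential mm 156.3 radial mm 20.3 tool x,y [ 0.998 -0.066] [-0.066 -0.998] tg [-0.078  0.997]
```

carry_out:
  steps: "0 0 0 0 0 0 1; 0 0 0 0 0 0 1; 0 0 0 0 0 0 1; 0 0 0 0 0 0 1; 0 0 0 0 0 0 1; 0 0 0 0 0 0 1; 0 0 0 0 0 0 1; 0 -0.25 0 0 0 0 1; 0 -0.5 0 0 0 0 1; 0 -0.75 0 0 0 0 1; 0 -1 0 0 0 0 1; 0 -1.25 0 0 0 0 1; 0 -1.5 0 0 0 0 1; 0 -1.75 0 0 0 0 1; 0 -2 0 0 0 0 1; 0 -2.25 0 0 0 0 1; 0 -2.5 0 0 0 0 1; 0 -2.75 0 0 0 0 1; 0 -3 0 0 0 0 1; 0 -3.3 0 0 0 0 1"

```text
clock: 8.03
position: [0.4508, 0.1513, 0.1561]
eef_rot: [3.14, -0.104, 0.0]
ft_force: [0.5, -0.3, -0.2]
finger_gap: 0.004
```

```bash
python3 -c "
from h import *
b=boom('e0');print(b)
info(b[1])"
```

```text
(8.0333, -0.13696165438686284, 0.0022392214104733307, 13)
clock 8.083 pos [0.4508 0.1519 0.1561] F [-0.85  0.62 -0.62] gap 0.0
psi -0.137 arc to go mm -7.5 hand tangential mm 83.8 radial mm -4.4 tool x,y [ 0.998 -0.065] [-0.065 -0.998] tg [0.137 0.991]
```

carry_out:
  steps: "0 -0.22 0 0 0 0 1; 0 -0.44 0 0 0 0 1; 0 -0.66 0 0 0 0 1"

```text
clock: 8.33
position: [0.4512, 0.1576, 0.156]
eef_rot: [3.14, -0.104, -0.0]
ft_force: [-0.5, -0.8, 0.8]
finger_gap: 0.007
```

```bash
python3 -c "
from h import *
b=boom('f0');print(b)
info(b[1])"
```

```text
(8.3333, -0.13582724316431158, 0.003634403151521224, 13)
clock 8.383 pos [0.4511 0.1581 0.156 ] F [0.27 0.89 0.02] gap 0.0
psi -0.1358 arc to go mm -6.9 hand tangential mm 90.6 radial mm -4.8 tool x,y [ 0.998 -0.066] [-0.066 -0.998] tg [0.135 0.991]
```

carry_out:
  steps: "0 -0.8 0 0 0 0 1; 0 -2 0 0 0 0 1; 0 -3.2 0 0 0 0 1; 0 -4 0 0 0 0 1; 0 -4.2 0 0 0 0 1; 0 -4.2 0 0 0 0 1"

```text
clock: 8.88
position: [0.4538, 0.2001, 0.1559]
eef_rot: [-3.14, 0.102, 0.001]
ft_force: [-0.0, 0.0, 0.1]
finger_gap: 0.004
```

```bash
python3 -c "
from h import *
T=[]
for i in range(8):
  b=boom(f'g{i}');T.append(b)
T=np.array(T);print(T.round(4).tolist(),np.polyfit(T[:,0],T[:,1],1))
info(b[1])"
```

```text
[[8.8833, -0.1282, 0.0037, 13.0], [8.9333, -0.1278, 0.0037, 13.0], [8.9833, -0.1277, 0.0035, 13.0], [9.0333, -0.1278, 0.0037, 13.0], [9.0833, -0.1277, 0.0026, 13.0], [9.1333, -0.1275, 0.0025, 12.0], [9.1833, -0.1275, 0.0025, 12.0], [9.2333, -0.1272, 0.0024, 13.0]] [ 0.00236906 -0.14914489]
clock 9.283 pos [0.454  0.1992 0.1561] F [-0.41  0.18  0.36] gap 0.0
psi -0.1272 arc to go mm -2.6 hand tangential mm 136.0 radial mm -6.4 tool x,y [ 0.998 -0.066] [-0.066 -0.998] tg [0.127 0.992]
```

The wheel is within about 3 mm of the blade middle and drifting at only 0.002 rad/s. I'll clear the hand and let the boom settle.

carry_out:
  steps: "0 -0.5 0 0 0 0 1; 0 -1.5 -1 0 0 0 1; 0 -3 -3 0 0 0 1; 0 -4.5 -5 0 0 0 1; 0 -5.5 -7 0 0 0 1; 0 -6 -9 0 0 0 1; 0 -6 -10 0 0 0 1; 0 -6 -10 0 0 0 1; 0 -6 -10 0 0 0 1; 0 -6 -10 0 0 0 1; 0 -6 -10 0 0 0 1; 0 -6 -10 0 0 0 1; 0 -6 -10 0 0 0 1; 0 -6 -10 0 0 0 1; 0 -6 -10 0 0 0 1; 0 -6 -10 0 0 0 1; 0 -6 -10 0 0 0 1; 0 -6 -10 0 0 0 1; 0 -6 -10 0 0 0 1; 0 -6 -10 0 0 0 1"

```text
clock: 10.95
position: [0.4579, 0.2594, 0.256]
eef_rot: [3.14, -0.103, 0.0]
ft_force: [0.1, 0.1, -0.5]
finger_gap: 0.003
```

carry_out:
  steps: "0 0 0 0 0 0 1; 0 0 0 0 0 0 1; 0 0 0 0 0 0 1; 0 0 0 0 0 0 1; 0 0 0 0 0 0 1; 0 0 0 0 0 0 1; 0 0 0 0 0 0 1; 0 0 0 0 0 0 1; 0 0 0 0 0 0 1; 0 0 0 0 0 0 1; 0 0 0 0 0 0 1; 0 0 0 0 0 0 1"

```text
clock: 11.95
position: [0.4579, 0.2593, 0.256]
eef_rot: [3.14, -0.103, 0.0]
ft_force: [0.4, -0.1, 0.3]
finger_gap: 0.01
```

```bash
python3 -c "
from h import *
T=np.array([boom(f'h{i}') for i in range(10)])
print(T[:,:2].round(4).tolist(),np.polyfit(T[:,0],T[:,1],1))
info(T[-1,1]);cv2.imwrite('pics/hs.png',np.vstack([viewer.read_camera('scene')]))"
```

```text
[[11.95, -0.1082], [12.0, -0.1082], [12.05, -0.1082], [12.1, -0.1082], [12.15, -0.1082], [12.2, -0.1082], [12.25, -0.1082], [12.3, -0.1082], [12.35, -0.1082], [12.4, -0.1082]] [ 8.17661359e-18 -1.08205209e-01]
clock 12.45 pos [0.4579 0.2594 0.256 ] F [-0.51 -0.32 -0.14] gap 0.01
psi -0.1082 arc to go mm 6.9 hand tangential mm 205.9 radial mm -6.3 tool x,y [ 0.998 -0.066] [-0.066 -0.998] tg [0.108 0.994]
```

View pics/h9.png

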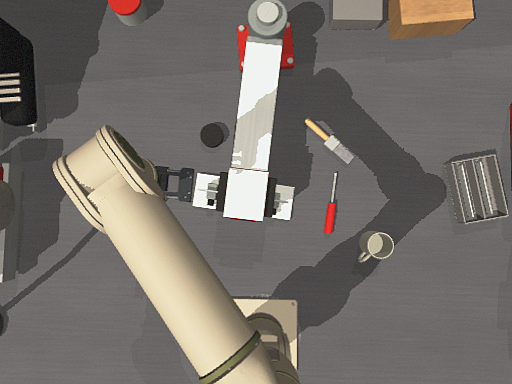

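View pics/hs.png

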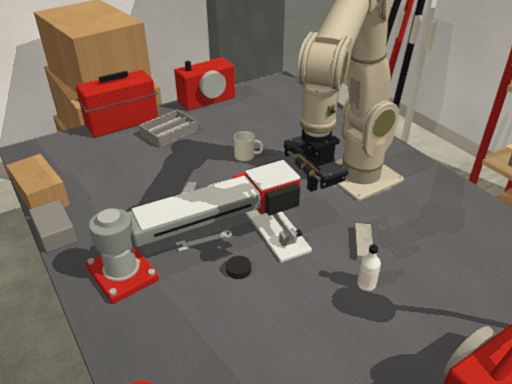

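The top view shows the head at (246,194), over the middle of the jig and standing still. The hand at (180,183) is clear of it and the bystanders look unmoved. The scene view agrees.

```bash
python3 -c "
from h import *
print(boom('z'));print(job_done())"
```

```text
(12.5, -0.10820520911246595, 0.0028998358458860863, 6)
the job is handed in; nothing more can be done
None
```

The grinding head now stands still on its own, with its wheel about 7 mm from the blade middle (40 mm allowed) and the hand clear. I handed the job in at 12.5 s of the 42 s.

- **What I did:** I gave the outer buffer one slow push, to about 0.18 rad/s. The hand then went over the head with room to spare and met the other buffer while moving the same way at about half its speed. It eased the head to a near stop and withdrew.
- **Last checks:** The boom's yaw read -0.108 rad against a target of -0.122, unchanged over the last 0.5 s. In the last pictures the bystanders look to be where they were, and the hand is about 20 cm from the head's middle. The boom never came near its end stops, and the force readings I took, all between moves, stayed around 1 N.
- **What differed from plan:**
  - My first yaw reading came out wrong because of other white surfaces in the picture. I corrected it before pushing.
  - The head went about 7 mm past the middle while braking, then drifted back and settled about 7 mm short of it. Part of the beam was in shadow at the end, so that last figure carries a few millimetres of error.

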